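Dispense one capacitor from the two-pocket tin

ROBOT

A 6-joint arm with a two-finger parallel gripper is mounted at the origin on a cart in front of the work surface, level with it; the furniture and walls round the work are solid. World frame = base frame: x ahead of the robot, y to its left, z up, the work surface at z = 0. Lengths are in mm, angles in rad, forces in N, time in s.
With the tool pointing down it reaches from about 275 to 825 mm from the base axis. Payload 4.9 kg.
Tool frame: the origin (TCP) lies at the very end of the fingers, on their centre line; the grasp point (between the pads) lies 19 mm behind it; z points along the fingers, y is the line along which they close (so a half turn about z gives the same grasp; the last joint's range is limited). The gripper opens to 85 mm and grips with 20 to 120 N. Pads are 22 mm wide; open, the fingers measure 114 mm over their backs; the gripper's body (76 mm by 85 mm) begins 54 mm behind the grasp point. The pads swing forward as they close: fully open they stand 13 mm farther back than shut.
Start: joints at [-1.277, 0.326, -0.193, 1.052, 0, 1.437], TCP at [228.192, -500.447, 231.281] pointing down, gripper open.
Joint ranges: [-2.65, 2.65], [-0.97, 1.79], [-1.3, 1.35], [-1.93, 2.1], [-1.47, 1.37], [-3.14, 3.14]. Speed limits (rad/s): [2.57, 2.57, 3.14, 3.14, 3.14, 3.14].

INTERFACE

Orientations are given as [roll, pitch, yaw] about the fixed x, y, z axes, in that order (R = Rz(yaw) Ry(pitch) Rx(roll)).
In Python, from bench import bot, solve_ik, imaging gives the robot as it stands. Calls block until the motion is done:
- bot.move_ptp(position, orientation): joint-space move of the TCP to a pose.
- bot.movel(position, rot=None, max_speed=150, threshold=None): straight line of the TCP; rot=None keeps the orientation; max_speed is the mean speed in mm/s. With threshold (N) it stops when the force on the tool has changed by that much, and returns True; else False.
- bot.move_j(angles): joint-space move.
- bot.grip(opening, effort=None): opening from 0.0 (shut) to 1.0 (fully open); effort is the grip in N (None keeps the last); returns when the fingers have stopped.
- bot.dwell(seconds).
- solve_ik(position, orientation): joint angles nearest the present ones, or None.
- bot.get_state(): the state.
- imaging.capture(name): name is "scene" or "top" or "wrist"; returns the picture (480x640x3 uint8, blue, green, red); there is no depth.
- imaging.camera_model(name): a dict with "K" (3x3 intrinsics, pixels), "k1" (the pictures are not rectified: a ray, as slopes to the right and down, at radius r is drawn at 1 + k1 r^2 times it, then the intrinsics apply), "position" and "rotation" of the camera in the world. Camera axes: x right, y up, looking along -z (the intrinsics and any distortion apply to the point x, -y, -z); pixel columns grow to the right and rows downward; lengths in mm; the calibration is good to about 2 mm. A picture is of the moment at which its call begins: read the wrist's pose just before it. camera_model takes no time and is no camera call; for the wrist camera it gives the pose at the moment of the call.
A pose or a line that the arm cannot do raises bot.IKError and nothing moves.
- bot.sign_off(): hands the job in; it is judged then, once.
The state is a dict: "t": time; "qpos": joint angles; "joint_velocities": joint speeds; "effort": joint torques, N m; "tcp_pos": TCP position; "orientation": TCP orientation; "contact_force": force on the tool from outside, world axes, zero at the start; "wrist_torque": the same for the moment, N m; "opening": opening from 0.0 (shut) to 1.0 (fully open); "gripper_force": force on a finger pad.
Only numpy, scipy, OpenCV 4.12 (cv2) and the standard library are available. Lean on these libraries where they do the work, as an engineer would, in place of code of your own. Each camera call takes 0.05 s, during which the arm holds its last target. There are 200 camera calls.

TASK

One of the two small steel tins holds two can capacitors, one behind the other. Lift that tin over the rectangular metal tray and tip it spout-first just far enough that the front capacitor rolls out into the tray while the rear capacitor stays in; hold the tin at that angle for a second or two after the capacitor has dropped, then stand the tin upright on the cupboard top, clear of the tray.

Things in the scene. Friction and masses are not known exactly. Their poses are not given: they have to be found in the camera images.
- tin_mid (a point): centre, half-way up, of the loaded tin: loose open-topped steel box 70 mm long (x), 44 wide (y), 45 tall (z up), 0.16 kg; grasp across its flat side walls. Side walls are 32 mm tall in the 18 mm next to the spout. Spout at its -x end: lip 35 mm ahead of the centre, 18 mm above the underside. Starts upright, spout about to the right (-y). An identical empty tin stands left or right of it.
- cap_front_mid (a point): centre of the front capacitor: loose cylinder 16 mm diameter, 36 mm long (own y), black with a bare metal end, 25 g, lying across the tin in the pocket behind the spout. A ramp rising 25 degrees leads from it to the lip: when the tin is tipped spout-down the capacitor rolls out at about 25 to 32 degrees; the wrist force and moment shift by its weight.
- cap_rear_mid (a point): centre of the rear capacitor: same kind, lying across the tin in the pocket at its back wall, about 24 mm from the tin's centre (+x of the tin), behind a 17 mm high dam with a 65 degree face; it stays in until the tin is tipped about 60 degrees, and is to stay there.
- tray: fixed open rectangular aluminium tray, 150 mm (x) by 130 mm (y), 28 mm tall, walls and floor 3 mm; origin at the centre of its underside, on the cupboard top. The round dish is not it.
Things that resemble listed ones, but are neither listed nor needed, are in the scene too. Leave any green look-alike of the part that bears tin_mid alone.

How it is judged (in metres and radians):
On the way:
1. the front capacitor lies in the tray while the tin is still held tipped between 20 and 63 degrees above it, the rear capacitor inside, for half a second (x of cap_front_mid in the frame of tray between -0.072 and 0.072 m and y of cap_front_mid in the frame of tray between -0.062 and 0.062 m and z of cap_front_mid in the frame of tray between 0 and 0.03 m and x of cap_rear_mid in the frame of tin_mid between 0.005 and 0.034 m and y of cap_rear_mid in the frame of tin_mid between -0.015 and 0.015 m and z of cap_rear_mid in the frame of tin_mid between -0.02 and 0.01 m and angle between tin_mid's own z axis and vertical between 0.35 and 1.1 rad and height (world z) of tin_mid above 0.04 m and horizontal distance between tin_mid and tray below 0.2 m), for 0.5 s.
At the end, for the whole second after the job is handed in: The front capacitor lies inside the tray; the rear capacitor is in the rear pocket of the tin; the tin stands upright (within 8 degrees) on the cupboard top, its centre more than 90 mm from the tray's centre (x of cap_front_mid in the frame of tray between -0.072 and 0.072 m and y of cap_front_mid in the frame of tray between -0.062 and 0.062 m and z of cap_front_mid in the frame of tray between 0 and 0.03 m and x of cap_rear_mid in the frame of tin_mid between 0.005 and 0.034 m and y of cap_rear_mid in the frame of tin_mid between -0.015 and 0.015 m and z of cap_rear_mid in the frame of tin_mid between -0.02 and 0.01 m and angle between tin_mid's own z axis and vertical below 0.15 rad and height (world z) of tin_mid between 0.015 and 0.03 m and horizontal distance between tin_mid and tray above 0.09 m); the robot touches nothing.
It also fails if it takes over 64 s, if anything falls off the work surface, if the arm or the gripper's body presses on something with over 40 N, if the wrist force passes 120 N, or if a joint passes its speed limit or range.

## Working session

There is one attempt and no reset: what is moved stays moved. The work goes in short steps, each a Python script; the robot and the scene stay as the last script left them, time stands still between calls to the robot, and variables do not carry over. Pictures are saved under pics/ and viewed, at most 13 in all, crops included, and the job is handed in when it is done.

```bash
ls; mkdir -p pics; python3 - <<'E'
from bench import bot, imaging
import cv2
for n in ("scene","top"):
    cv2.imwrite(f"pics/{n}0.png",imaging.capture(n)); print(n,imaging.camera_model(n))
print(bot.get_state())
E
```

```text
pics
scene {'K': array([[560.57503782,   0.        , 314.24882995],
       [  0.        , 560.57503782, 235.58789986],
       [  0.        ,   0.        ,   1.        ]]), 'k1': -0.14611055449355753, 'position': array([144.89514807, 774.13532735, 652.00586654]), 'rotation': array([ 0.93841908,  0.01818137, -2.67983188])}
top {'K': array([[434.90261406,   0.        , 314.4906353 ],
       [  0.        , 434.90261406, 236.53342205],
       [  0.        ,   0.        ,   1.        ]]), 'k1': 0.016172604231812528, 'position': array([433.62633349,  74.95141239, 900.23914814]), 'rotation': array([ 0.09945002, -0.02459603, -1.58185128])}
{'t': 0.1, 'qpos': array([-1.27719419e+00,  3.26873704e-01, -1.93468285e-01,  1.05199107e+00,
       -1.50545293e-06,  1.43656112e+00]), 'joint_velocities': array([-6.77256667e-04, -2.48022056e-03,  2.86140807e-03, -6.14979894e-04,
       -9.89341892e-05, -2.57037932e-03]), 'effort': array([ 1.61898948e-03, -4.44238651e+01,  2.63038087e+01,  7.87990139e-03,
        8.81477888e-06, -5.58529649e-06]), 'tcp_pos': array([ 228.04102244, -499.93787221,  230.5839062 ]), 'orientation': array([-3.14006955e+00, -2.04172415e-04,  4.27837186e-01]), 'contact_force': array([0.94305439, 0.41268462, 0.05776582]), 'wrist_torque': array([-0.01712419,  0.03739604, -0.00881848]), 'gripper_force': 0.0, 'opening': 0.9990152219682502}
```

View pics/top0.png

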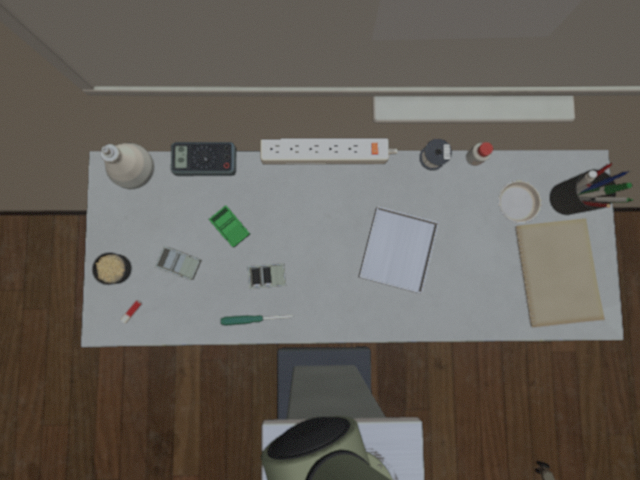

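View pics/scene0.png

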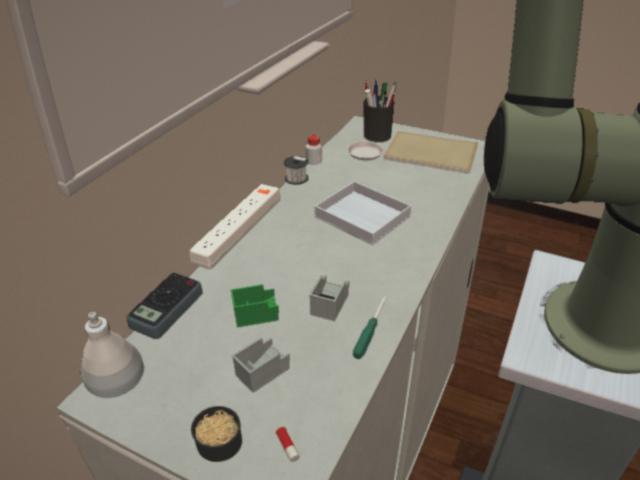

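The top view shows the loaded tin at about (267,275), with two dark capacitors at (255–266,275) and the spout to the right. The empty tin is at (178,262), the green look-alike at (230,226), and the tray has corners (376,208), (436,221), (421,290) and (361,279). The scene view agrees. Next I'll get rough positions and look from the wrist.

```bash
cat > h.py <<'E'
import numpy as np, cv2
from scipy.spatial.transform import Rotation as R
from bench import bot, solve_ik, imaging
def cast(m,px,z):
    """pixels -> world points on plane z"""
    px=np.asarray(px,float).reshape(-1,1,2)
    n=cv2.undistortPoints(px,m["K"],np.array([m["k1"],0,0,0,0])).reshape(-1,2)
    d=R.from_euler("xyz",m["rotation"]).apply(np.c_[n[:,0],-n[:,1],-np.ones(len(n))])
    return m["position"]+d*((z-m["position"][2])/d[:,2])[:,None]
E
python3 - <<'E'
from h import *
m=imaging.camera_model("top")
im=cv2.imread("pics/top0.png")
t=cast(m,[(376,208),(436,221),(421,290),(361,279)],28); print("tray",t.round(),t.mean(0),np.linalg.norm(np.roll(t,-1,0)-t,axis=1))
print(cast(m,[(248,265),(285,264),(286,286),(250,287)],40).round())
c=cast(m,[(267,275)],35)[0]; print(c)
p=[c[0],c[1],300]
for yaw in (0,np.pi/2,-np.pi/2,np.pi):
    print(yaw, solve_ik([c[0],c[1],8],[np.pi,0,yaw]))
mw=imaging.camera_model("wrist");s=bot.get_state()
Rt=R.from_euler("xyz",s["orientation"])
print("cam in tool",Rt.inv().apply(mw["position"]-s["tcp_pos"]),(Rt.inv()*R.from_euler("xyz",mw["rotation"])).as_matrix().round(2),mw["K"][0,0])
E
```

```text
tray [[ 578.  -73.   28.]
 [ 550. -195.   28.]
 [ 411. -159.   28.]
 [ 434.  -40.   28.]] [ 493.28282481 -116.90744685   28.        ] [124.87464247 143.49609513 122.08381535 147.41472719]
[[464. 184.  40.]
 [465. 112.  40.]
 [422. 110.  40.]
 [421. 180.  40.]]
[444.14742263 147.45094438  35.        ]
0 [ 0.16261182  0.46761159 -0.66982045  0.43336429  0.         -2.97898084]
1.5707963267948966 [ 0.16261182  0.46761159 -0.66982045  0.43336429  0.          1.73340814]
-1.5707963267948966 [ 0.16261182  0.46761159 -0.66982045  0.43336429  0.         -1.40818451]
3.141592653589793 [ 0.16261182  0.46761159 -0.66982045  0.43336429  0.          0.16261182]
cam in tool [  84.17702366    0.16483004 -142.54903474] [[-0.    0.94  0.33]
 [ 1.    0.    0.  ]
 [ 0.    0.33 -0.94]] 374.63050883775225
```

```bash
python3 - <<'E'
from h import *
for yaw in (np.pi/2,-np.pi/2):
  for a in (0,35,50):
    o=(R.from_euler("x",a,degrees=True)*R.from_euler("xyz",[np.pi,0,yaw])).as_euler("xyz")
    print(yaw,a,[solve_ik([x,-80,90],o) for x in (480,)])
bot.move_ptp([444,147,160],[np.pi,0,-np.pi/2])
m=imaging.camera_model("wrist");cv2.imwrite("pics/w1.png",imaging.capture("wrist"));print(m);np.save("w1.npy",m,allow_pickle=True)
E
```

```text
1.5707963267948966 0 [array([-0.31697841,  0.36187688, -0.54948648,  0.65943297,  0.        ,
        1.25381792])]
1.5707963267948966 35 [array([-0.62286204,  0.60040736, -0.33490591,  1.02327367,  0.48461279,
        0.85094358])]
1.5707963267948966 50 [array([-0.70605884,  0.77616068, -0.20162446,  1.25123155,  0.62229606,
        0.645946  ])]
-1.5707963267948966 0 [array([-0.31697841,  0.36187688, -0.54948648,  0.65943297,  0.        ,
       -1.88777474])]
-1.5707963267948966 35 [array([-0.62286204,  0.60040736, -0.33490591,  1.02327367,  0.48461279,
       -2.29064908])]
-1.5707963267948966 50 [array([-0.70605884,  0.77616068, -0.20162446,  1.25123155,  0.62229606,
       -2.49564665])]
{'K': array([[374.63050884,   0.        , 324.95514369],
       [  0.        , 374.63050884, 238.08243004],
       [  0.        ,   0.        ,   1.        ]]), 'k1': -0.07554594283118521, 'position': array([443.67001382,  61.35742366, 302.64385862]), 'rotation': array([-3.34688066e-01, -1.34050067e-04,  3.13974710e+00])}
```

View pics/w1.png

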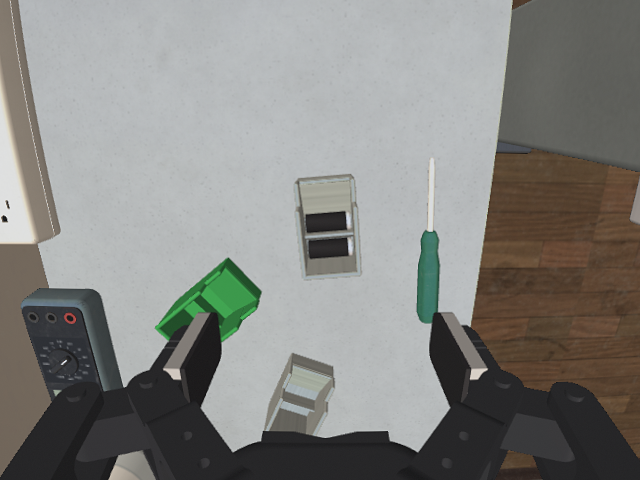

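The wrist view shows the loaded tin with its spout up-image (-y) at about (325,178) and its rear rim at (304,278)–(361,276). The black capacitors are at rows 221 (front) and 248 (rear). The screwdriver and the green tin are clear of the finger paths. I'll zoom in for exact corners.

```bash
python3 - <<'E'
from h import *
im=cv2.imread("pics/w1.png")
cv2.imwrite("pics/w1c.png",cv2.resize(im[165:290,270:390],None,fx=4.6,fy=4.6,interpolation=cv2.INTER_CUBIC))
m=np.load("w1.npy",allow_pickle=True).item()
g=im.max(2); mask=np.zeros_like(g); mask[170:285,290:365]=(g[170:285,290:365]<75)*255
for c in cv2.findContours(mask,cv2.RETR_EXTERNAL,cv2.CHAIN_APPROX_NONE)[0]:
    if cv2.contourArea(c)>200:
        r=cv2.minAreaRect(c); b=cast(m,cv2.boxPoints(r),22); print(r,b.mean(0).round(1),b.round(1).tolist())
r=cast(m,[(304,278),(361,276)],45);print("rear rim",r,np.linalg.norm(r[1]-r[0]))
E
```

```text
((327.6012268066406, 247.74856567382812), (18.452953338623047, 39.43814468383789), 85.36454010009766) [441.7 167.2  22. ] [[457.9, 160.7, 22.0], [426.7, 158.0, 22.0], [425.3, 173.7, 22.0], [457.0, 176.4, 22.0]]
((325.477294921875, 221.71234130859375), (18.44261360168457, 39.98086166381836), 85.48600769042969) [443.4 145.5  22. ] [[459.4, 139.2, 22.0], [428.5, 136.7, 22.0], [427.1, 151.7, 22.0], [458.5, 154.2, 22.0]]
rear rim [[459.72300883 182.92144293  45.        ]
 [416.61193023 181.35419396  45.        ]] 43.13955687162166
```

View pics/w1c.png

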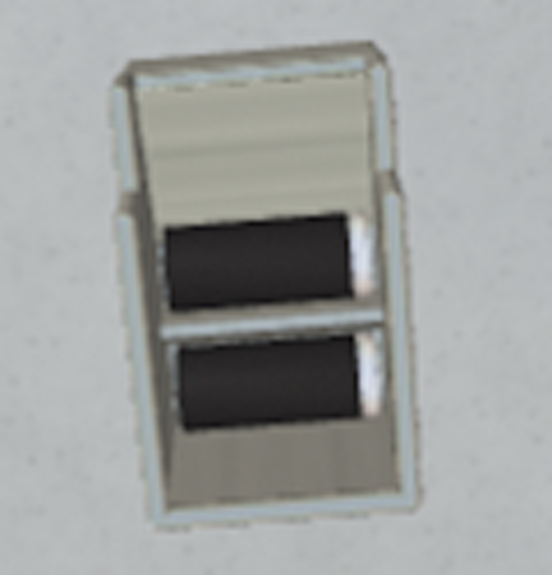

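```bash
python3 - <<'E'
from h import *
m=np.load("w1.npy",allow_pickle=True).item()
k=lambda l:[(270+x/4.6-.4,165+y/4.6-.4) for x,y in l]
a=cast(m,k([(155,525),(416,510),(398,178),(120,200)]),45);b=cast(m,k([(383,60),(115,80)]),32)
print(a.round(1),b.round(1))
n=lambda v:np.linalg.norm(v[:2]).round(1)
print(n(a[1]-a[0]),n(a[3]-a[0]),n(a[2]-a[1]),n(b[0]-b[1]))
rear=(a[0]+a[1])/2; fr=(b[0]+b[1])/2; mid=(a[2]+a[3])/2
d=(fr-rear);print(n(d));ang=np.arctan2(d[1],d[0]);d2=mid-rear
print(np.degrees([ang,np.arctan2(d2[1],d2[0])]),(rear+fr)/2, rear+35*d/np.linalg.norm(d[:2]))
E
```

```text
[[460.3 183.5  45. ]
 [417.4 180.9  45. ]
 [421.7 125.   45. ]
 [464.5 128.4  45. ]] [[423.5 109.1  32. ]
 [465.8 112.2  32. ]]
43.0 55.3 56.1 42.5
71.8
[-85.33630112 -85.55638419] [441.73324542 146.42082371  38.5       ] [441.65853179 147.33668846  38.66628837]
```

```bash
cat >> h.py <<'E'
def tin_pose(mid,head,tilt):
    """TCP pose for tin centre mid, spout heading and tilt (deg)"""
    h=np.radians(head); s=np.array([np.cos(h),np.sin(h),0]); ax=np.cross(s,[0,0,-1])
    r=R.from_rotvec(ax*np.radians(tilt))*R.from_euler("xyz",[np.pi,0,h])
    return np.array(mid)+r.apply([0,0,18.5]), r.as_euler("xyz")
E
python3 - <<'E'
from h import *
c=[441.7,147.0]; H=-85.4
p,o=tin_pose([*c,22.5],H,0)
bot.movel([p[0],p[1],70],rot=o,max_speed=120)
bot.movel(p,max_speed=80)
print(bot.get_state()["contact_force"].round(2))
bot.grip(0.0,40); s=bot.get_state(); print(s["opening"],s["gripper_force"],s["contact_force"].round(2))
bot.movel([p[0],p[1],p[2]+85],max_speed=70)
bot.dwell(.3); s=bot.get_state(); print(s["t"],s["opening"],s["gripper_force"],s["contact_force"].round(2),s["wrist_torque"].round(3))
cv2.imwrite("pics/w2.png",imaging.capture("wrist"))
# tray from top view, and feasibility
tr=np.array([493.3,-116.9])
for t in (0,20,40): 
    u=np.array([np.cos(np.radians(-103)),np.sin(np.radians(-103))])
    print(t,solve_ik(*tin_pose([*(tr-42*u),65],-103,t)))
E
```

```text
[ 0.44 -0.5  -0.8 ]
0.5157535044108221 41.16934418678284 [-0.64 -0.02  4.8 ]
6.5833 0.5124547729252401 40.92633247375488 [-0.24  0.06 -2.51] [-0.004  0.036 -0.009]
0 [-0.2952496   0.45845312 -0.5353904   0.5769528   0.         -1.63915312]
20 [-0.48640405  0.50357101 -0.51594379  0.64440912  0.33690511 -1.84615637]
40 [-0.64410737  0.64755022 -0.4300531   0.82094603  0.62815142 -2.09533429]
```

View pics/w2.png

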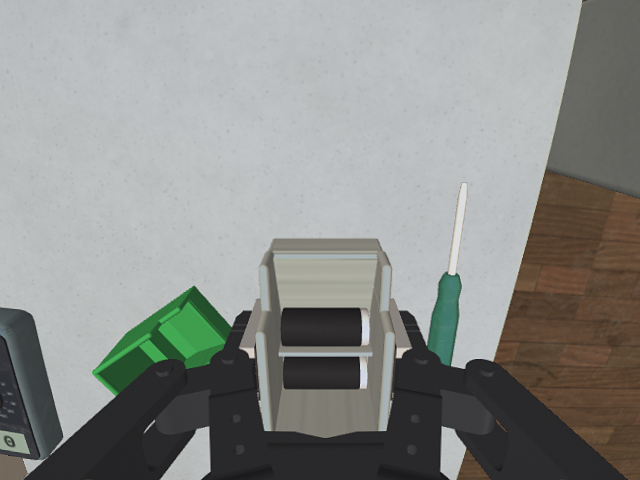

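The tin is held level between the pads, with the front capacitor at (322,327) and the rear one at (322,373). Next I'll carry it to the tray, refine the tray's position from the wrist view, and check the picture.

```bash
python3 - <<'E'
from h import *
tr=np.array([493.3,-116.9]);h=-103;u=np.array([np.cos(np.radians(h)),np.sin(np.radians(h))])
p,o=tin_pose([*(tr-60*u),110],h,0)
bot.movel(p,rot=o,max_speed=110); bot.dwell(.2)
m=imaging.camera_model("wrist");np.save("w3.npy",m,allow_pickle=True)
cv2.imwrite("pics/w3.png",imaging.capture("wrist"))
s=bot.get_state();print(s["t"],s["tcp_pos"],p)
E
```

```text
8.9917 [506.76607303 -58.23403553  91.51904028] [506.79706326 -58.43779611  91.5       ]
```

View pics/w3.png

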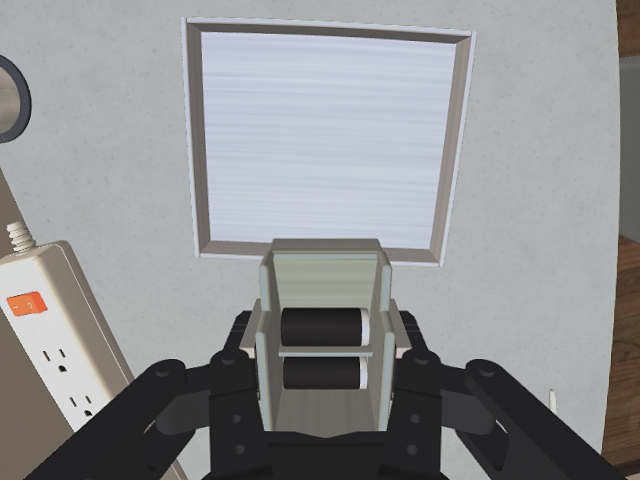

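The tray's rim corners are at (182,17), (477,32), (440,266) and (194,256), roughly square to the tin. Both capacitors are still in place. I'll refine the tray centre, go in and tip in small steps, watching the front pocket.

```bash
python3 - <<'E'
from h import *
m=np.load("w3.npy",allow_pickle=True).item()
t=cast(m,[(182,17),(477,32),(440,266),(194,256)],28); print(t.round(1),np.linalg.norm(np.roll(t,-1,0)-t,axis=1))
tr=t.mean(0)[:2]; e=(t[1]+t[0]-t[2]-t[3])[:2]; h=np.degrees(np.arctan2(e[1],e[0])); print(tr,h)
assert abs(tr-[493,-117]).max()<12 and abs(h+103)<6
u=e/np.linalg.norm(e); mid=[*(tr-42*u),66]
np.save("tray.npy",[*tr,h])
def black():
    g=imaging.capture("wrist"); b=g.max(2)<75
    return g,int(b[308:346,285:358].sum()),int(b[358:388,288:358].sum())
print(black()[1:])
p,o=tin_pose(mid,h,0); bot.movel(p,rot=o,max_speed=60)
p,o=tin_pose(mid,h,20); bot.movel(p,rot=o,max_speed=7)
bot.dwell(.3); print(black()[1:],bot.get_state()["contact_force"].round(2),bot.get_state()["wrist_torque"].round(3))
for a in np.arange(22,44,2):
    p,o=tin_pose(mid,h,a); bot.movel(p,rot=o,max_speed=2); bot.dwell(.4)
    g,f,r=black(); s=bot.get_state(); print(a,f,r,s["contact_force"].round(2),s["wrist_torque"].round(3),s["t"])
    if f<800: break
bot.dwell(1.5); g,f,r=black(); print(f,r,bot.get_state()["t"]); cv2.imwrite("pics/w4.png",g)
E
```

```text
[[ 546.5 -201.5   28. ]
 [ 403.6 -161.5   28. ]
 [ 439.7  -38.4   28. ]
 [ 582.1  -78.    28. ]] [148.42405139 128.24322424 147.78645889 128.54337913]
[ 492.94488661 -119.86388293] -106.2090450753449
(2774, 2100)
(2701, 2100) [ 0.53  0.19 -1.53] [-0.442  0.158  0.009]
22 2701 2100 [ 0.44 -0.37 -2.45] [-0.527  0.176  0.   ] 12.2417
24 2701 2100 [ 0.13 -0.7  -2.69] [-0.589  0.172  0.009] 13.0583
26 2701 2100 [ 0.04 -0.61 -2.88] [-0.588  0.192  0.03 ] 13.875
28 2336 2100 [ 0.39 -0.68 -2.32] [-0.687  0.215 -0.01 ] 14.6917
30 0 2100 [ 0.07 -0.23 -2.6 ] [-0.688  0.191  0.051] 15.5083
0 2100 17.0583
```

View pics/w4.png

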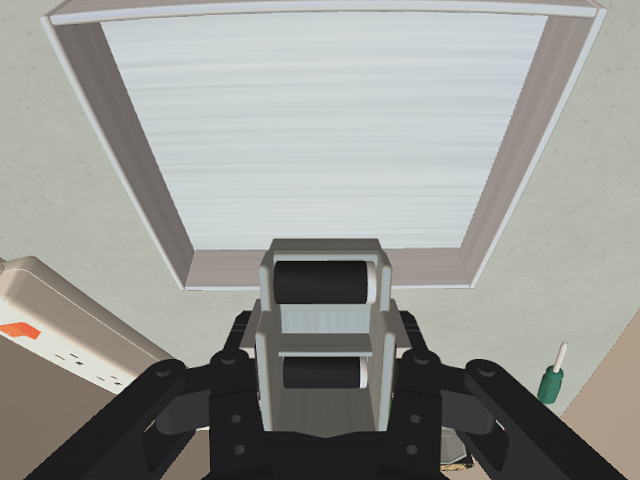

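At 30° the front capacitor has rolled up to the lip at (322,282) but not out. The rear one is still seated at (322,373). I'll keep tipping and watch the lip region.

```bash
python3 - <<'E'
from h import *
x,y,h=np.load("tray.npy"); r=np.radians(h); mid=[x-42*np.cos(r),y-42*np.sin(r),66]
def black():
    g=imaging.capture("wrist"); b=g.max(2)<75
    return g,int(b[245:346,278:362].sum()),int(b[358:388,288:358].sum())
print(black()[1:])
for a in np.arange(31.5,50,1.5):
    p,o=tin_pose(mid,h,a); bot.movel(p,rot=o,max_speed=2); bot.dwell(.4)
    g,f,b=black(); s=bot.get_state(); print(a,f,b,s["contact_force"].round(2),s["t"])
    if f<800 or b<1500: break
bot.dwell(1.6); g,f,b=black(); print(f,b,bot.get_state()["t"]); cv2.imwrite("pics/w5.png",g); np.save("tilt.npy",a)
E
```

```text
(3612, 2100)
31.5 3612 2100 [ 0.5   0.31 -1.67] 17.8667
33.0 3612 2100 [ 0.56 -0.15 -1.89] 18.625
34.5 3612 2100 [ 0.17 -0.25 -2.11] 19.3833
36.0 3612 2100 [ 0.49 -0.12 -1.36] 20.1417
37.5 3612 2100 [-0.55 -0.46 -1.97] 20.9
39.0 3612 2100 [ 0.14 -0.12 -2.16] 21.6583
40.5 3612 2100 [ 0.13 -0.48 -2.24] 22.4167
42.0 3612 2100 [ 0.09  0.05 -2.69] 23.175
43.5 3612 2100 [-0.12  0.65 -1.41] 23.9333
45.0 3612 2100 [-0.85 -0.43 -2.75] 24.6917
46.5 3612 2100 [-0.26 -0.13 -2.14] 25.45
48.0 3612 2100 [ 0.29 -1.16 -1.7 ] 26.2083
49.5 3612 2100 [ 0.45 -0.02 -2.83] 26.9667
3612 2100 28.6167
```

View pics/w5.png

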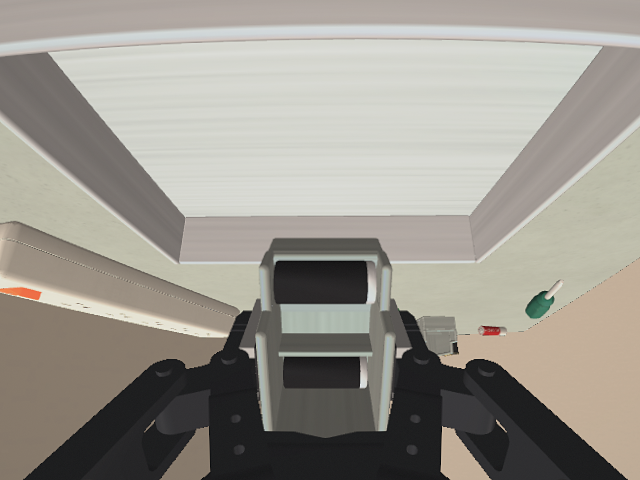

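The front capacitor is still on the lip at (322,282), even at 49.5°, so something holds it there. The rear one is fine. I'll tilt back to see whether it rolls free, then re-tip more briskly, logging the capacitor's position.

```bash
cat >> h.py <<'E'
def blobs():
    g=imaging.capture("wrist"); k=((g.max(2)<75)*255).astype(np.uint8); k[:225]=0;k[392:]=0;k[:,:268]=0;k[:,372:]=0
    out=[]
    for c in cv2.findContours(k,cv2.RETR_EXTERNAL,cv2.CHAIN_APPROX_NONE)[0]:
        if cv2.contourArea(c)>500:
            (x,y),wh,an=cv2.minAreaRect(c); out.append([round(x,1),round(y,1),round(max(wh)),round(min(wh)),round(an,1)])
    return g,out
E
python3 - <<'E'
from h import *
x,y,h=np.load("tray.npy"); r=np.radians(h); mid=[x-42*np.cos(r),y-42*np.sin(r),66]
g,b=blobs(); print(b); cv2.imwrite("pics/w5c.png",cv2.resize(g[225:400,240:405],None,fx=3.4,fy=3.4,interpolation=cv2.INTER_CUBIC))
for a,v in((36,8),(25,8),(15,8)):
    p,o=tin_pose(mid,h,a); bot.movel(p,rot=o,max_speed=v); bot.dwell(.3); print(a,blobs()[1])
print(bot.get_state()["t"])
E
```

```text
[[321.0, 372.5, 76, 31, 90.0], [320.0, 282.0, 94, 42, 90.0]]
36 [[321.0, 372.5, 76, 31, 90.0], [320.0, 282.0, 94, 42, 90.0]]
25 [[321.0, 372.5, 76, 31, 90.0], [319.5, 282.0, 93, 42, 90.0]]
15 [[321.0, 372.5, 76, 31, 90.0], [320.5, 325.5, 81, 37, 90.0]]
31.55
```

View pics/w5c.png

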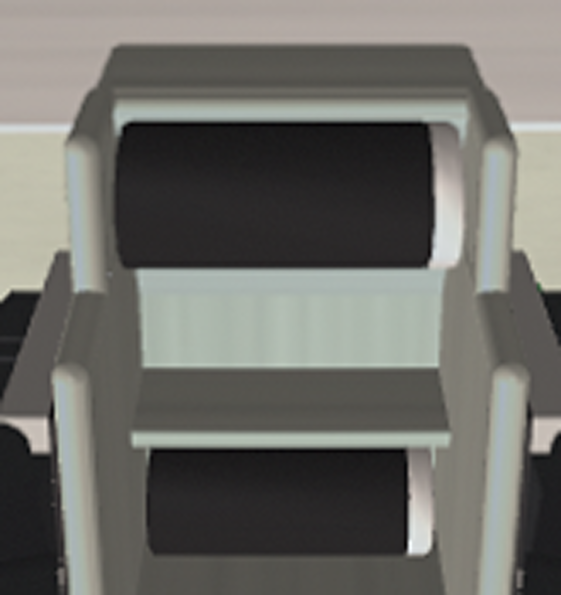

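The capacitor rolled back freely, and blob (320,326) confirms it's in its pocket. It was coming to rest against the small ridge at the lip because I tipped so slowly. I'll re-tip in one brisk motion so its momentum carries it over.

```bash
python3 - <<'E'
from h import *
x,y,h=np.load("tray.npy"); r=np.radians(h); mid=[x-42*np.cos(r),y-42*np.sin(r),66]
for a,v in((38,24),(43,32),(46,45)):
    p,o=tin_pose(mid,h,a); t=bot.get_state()["t"]; bot.movel(p,rot=o,max_speed=v); t2=bot.get_state()["t"]; bot.dwell(.4); b=blobs()[1]; print(a,t2-t,b)
    if len(b)<2: break
    p,o=tin_pose(mid,h,15); bot.movel(p,rot=o,max_speed=10); bot.dwell(.2); print(blobs()[1])
if len(b)<2: bot.dwell(1.8); g,b=blobs(); print(b); cv2.imwrite("pics/w6.png",g)
print(bot.get_state()["t"])
E
```

```text
38 0.5500000000000007 [[321.0, 372.5, 76, 31, 90.0]]
[[321.0, 372.5, 76, 31, 90.0]]
34.4
```

View pics/w6.png

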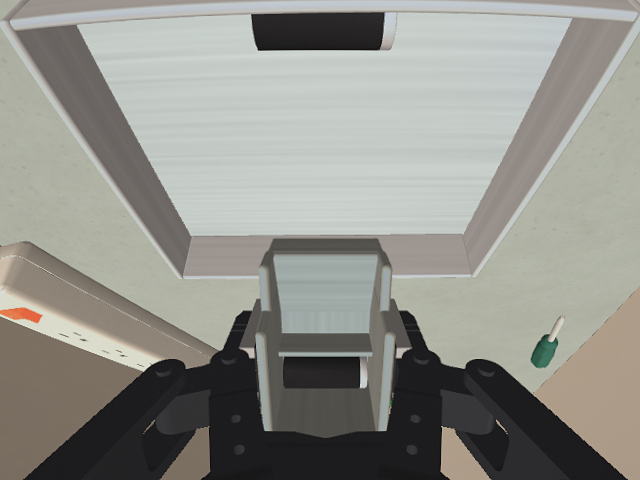

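The front capacitor lies in the tray by the far wall at (322,32), and the rear one is seated at (322,373). I'll level the tin, carry it back to its original spot and release it.

```bash
python3 - <<'E'
from h import *
x,y,h=np.load("tray.npy"); r=np.radians(h); mid=[x-42*np.cos(r),y-42*np.sin(r)]
p,o=tin_pose([*mid,80],h,38); bot.movel(p,rot=o,max_speed=40)
p,o=tin_pose([*mid,105],h,0); bot.movel(p,rot=o,max_speed=20)
c=[441.7,147.0]; H=-85.4
p,o=tin_pose([*c,100],H,0); bot.movel(p,rot=o,max_speed=110)
p,o=tin_pose([*c,32],H,0); bot.movel(p,max_speed=70)
print(blobs()[1])
p,o=tin_pose([*c,21],H,0); print(bot.movel(p,max_speed=12,threshold=4)); print(bot.get_state()["tcp_pos"])
bot.grip(1.0); bot.dwell(.2)
bot.movel([p[0],p[1],160],max_speed=80); bot.dwell(.5)
g=imaging.capture("wrist"); top=imaging.capture("top")
cv2.imwrite("pics/end.png",np.vstack([g[150:420,200:500],cv2.resize(top[190:310,230:450],(300,164))]))
print(bot.get_state()["t"])
E
```

```text
[[321.0, 372.0, 76, 30, 90.0]]
True
[441.60013482 146.97628182   4.47244741]
43.825
```

View pics/end.png

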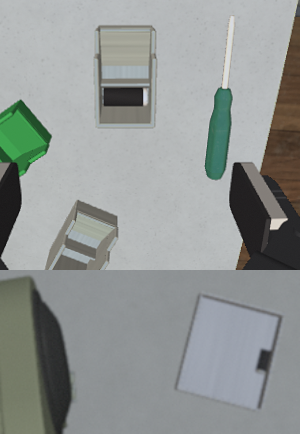

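The tin stands upright with the rear capacitor inside at (125,97) in the crop. The front capacitor is in the tray at (264,360), and the gripper is clear.

```bash
python3 -c "
from bench import bot
print(bot.sign_off())"
```

```text
the job is handed in; nothing more can be done
None
```

The job is handed in at about 44 s: the front capacitor is in the tray, the rear one is still in the tin, and the tin stands upright on the cupboard top clear of the tray; the first slow tip (to 49.5°) left the capacitor resting on the lip, so I tipped again quickly to 38° and held there about 2 s.

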